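Stack the parts tray and lock it with the rod

TASK

Stack the yellow tray, with its connectors in it, on the blue lower tray so that its four corner pins drop into the sockets, and let go. Then take the steel rod from its cradle, slide it tip first partway into the long bore at the front of the lower tray, let go of it there, and from further back push it fully home until its collar rests against the block, so that it locks the two trays together. Leave the dish and the brass weight where they are.

Things in the scene. Friction and masses are not known exactly. Their poses are not given: they have to be found in the camera images.
- lower_tray: Fixed lower tray: blue plate 160 (x) x 124 (y) x 8 mm; origin under its centre, on the bench; z up. In its middle two aluminium blocks, 34 mm wide, z = 8..49 mm, at x = -80..-18 and 18..80 mm, with one slippery 14 mm bore through both along x at z = 36 mm. Grey corner posts, 24 mm square, tops at z = 30 mm, at x = +-66, y = +-46 mm, each with a 12 mm socket, 16 mm deep.
- mouth (a point): Centre of the bore's mouth, on the front (-x) face of the lower tray's front block, 36 mm above the bench; axes as the lower tray's: +x points into the bore.
- seat (a point): Where the upper tray's origin comes to lie when seated: on the lower tray's middle axis, 18 mm above the bench; axes as the lower tray's.
- upper_tray: Loose yellow tray 160 (x) x 120 (y) mm, 0.35 kg, on four legs at x = +-66, y = +-46 mm. Origin below its centre, level with the pin ends; z up. Pins 9 mm thick, 12 mm long; leg shoulders (z = 12) rest on the lower posts. Floor top z = 37, rim 47.5 mm. Black grip bar amid the floor: 14 mm thick (x), 64 mm long (y), top z = 73 mm. Same when turned half round; either way fits.
- rod: Steel rod, 210 mm long, 0.17 kg, lying level; origin on its axis at the balance point, +x to the tip. Shaft 12 mm thick, x = -50..115 mm (last 4 mm taper to 6 mm); dark collar 24 mm across, x = -56..-50 mm; red grip 14 mm thick, x = -95..-56 mm (tail). Slides freely in the bore, droops a degree or two if let go partway. Home, the tip stands 5 mm out of the far face.
- rod_tip (a point): Tip of the rod, on its axis; x axis points out of the tip.
- rod_collar (a point): Front face of the rod's collar, on the axis, 165 mm behind the tip; x axis points towards the tip.
- cradle: Fixed rest of the rod: dark plate 110 (x) x 56 x 6 mm with two V rests, each 10 mm thick, at x = +-36 mm (62 mm free between them), reaching 16 mm either side of the rod and up to z = 50 mm. Origin under its centre, on the bench. At the start the rod lies along its x, tip to +x, axis 45.5 mm above the bench, balance point within 4 mm of the origin.
- black_connector: Black connector housing 16 x 26 x 12 mm, loose in one end of the upper tray.
- blue_connector: Blue connector housing 16 x 46 x 12 mm, loose in the other end of the upper tray.
- petri_dish: Bystander: clear dish 62 mm across, 16 mm high.
- brass_weight: Bystander: brass weight 30 mm across, 50 mm high.
- lug (a point): Centre of the 18 mm hole (along x) in the aluminium lug under the upper tray: 28 (x) x 34 (y) x 28 (z) mm, its lower side 4 mm above the pin ends, the hole 18 mm above them. Seated, the lug hangs in the 36 mm gap between the lower tray's blocks, and the rod passes through it. Axes as the upper tray's.
- tester_front (a point): Foot of the front face's middle of the big grey tester (furniture, fixed, square to the bench): it fills y = -65..335 mm from x = 530 mm back, 235 mm high at the front edge, 320 mm further back. Mind the hand, the tray and the rod when carrying past it or turning in front of it.
- projector_corner (a point): Foot of the nearest corner of the tall beige instrument on the right (furniture, fixed): it fills x above 440 mm with y below -400 mm, more than 1 m high.

How it is judged:
On the way, in this order (a step that is already met when the one before it is completed fails the run):
1. the yellow tray is seated on the lower tray, all four pins in their sockets, and let go (distance between upper_tray and seat below 0.005 m and angle between the x axis of upper_tray and the x axis of lower_tray, either way round below 0.08 rad and angle between upper_tray's own z axis and vertical below 0.04 rad and contact force between the fingers and upper_tray below 0.1 N), for 0.2 s.
2. the rod stays partway in the bore (tip 20 to 140 mm past the mouth) with nothing of the gripper touching it (x of rod_tip in the frame of mouth between 0.02 and 0.14 m and angle between the x axis of rod and the x axis of lower_tray, either way round below 0.2 rad and distance between upper_tray and seat below 0.005 m and y of rod_tip in the frame of mouth between -0.006 and 0.006 m and z of rod_tip in the frame of mouth between -0.008 and 0.008 m and contact force between the fingers and rod below 0.1 N), for 0.1 s.
At the end, for the whole second after the job is handed in: Collar face within 5 mm of the bore's mouth, rod in line within 0.06 rad; yellow tray within 5 mm of its seat, level within 0.04 rad, in line within 0.08 rad; both connectors still in it; rod and tray at rest (distance between rod_collar and mouth below 0.005 m and angle between the x axis of rod and the x axis of lower_tray, either way round below 0.06 rad and distance between upper_tray and seat below 0.005 m and angle between the x axis of upper_tray and the x axis of lower_tray, either way round below 0.08 rad and angle between upper_tray's own z axis and vertical below 0.04 rad and linear speed of each of rod, upper_tray below 0.02 m/s and z of each of black_connector, blue_connector in the frame of upper_tray above 0.03 m and horizontal distance between each of black_connector, blue_connector and upper_tray below 0.095 m); the robot touches nothing.
It fails at once if the dish or the weight is shifted by more than 30 mm (distance of any of petri_dish, brass_weight from where it was at the start of the episode above 0.03 m).
It also fails if it takes over 72 s, if anything falls off the work surface, if the arm or the gripper's body presses on something with over 40 N, if the wrist force passes 120 N, or if a joint passes its speed limit or range.

ROBOT

A 6-joint arm with a two-finger parallel gripper is mounted at the origin on a cart in front of the work surface, level with it; the furniture and walls round the work are solid. World frame = base frame: x ahead of the robot, y to its left, z up, the work surface at z = 0. Lengths are in m, angles in rad, forces in N, time in s.
With the tool pointing down it reaches from about 0.425 to 0.95 m from the base axis. Payload 3.5 kg.
Tool frame: the origin (TCP) lies on the centre line of the jaws, within the pads' length; the fingertips stand 17 mm ahead of it and the grasp point (between the pads) lies 2 mm behind it; z points along the fingers, y is the line along which they close (so a half turn about z gives the same grasp; the last joint's range is limited). The gripper opens to 85 mm and grips with 20 to 120 N. Pads are 22 mm wide; open, the fingers measure 114 mm over their backs; the gripper's body (76 mm by 85 mm) begins 54 mm behind the grasp point. The pads swing forward as they close: fully open they stand 13 mm farther back than shut.
Start: joints at [-1.441, 0.286, 1.577, -0, 1.279, -0.15], TCP at [0.186, -0.649, 0.21] pointing down, gripper open.
Joint ranges: [-2.77, 2.77], [-0.9, 2.22], [0.21, 2.48], [-1.53, 4.67], [0.24, 2.81], [-2.84, 2.84]. Speed limits (rad/s): [2.79, 2.79, 3.14, 3.14, 3.14, 3.14].

INTERFACE

Orientations are given as a unit quaternion [x, y, z, w].
In Python, from plant import ctrl gives the robot as it stands. The module is installed in compiled form; this text tells all that it offers.
- The arm moves only by the tool drive_tool, never from a script. Its argument "moves" is a list of rows, each a list of 3 entries, a list of its own where there are three numbers: the turn, a rotation vector about the tool's x, y, z in rad, then the shift along the tool's x, y, z in m, then the finger opening in m, from 0 to 0.0854. A call has 1 to 5 rows; each row shifts and turns the commanded pose from where the row before left it, along the tool's axes as they then stand; what a row does not reach is not made up. A row lasts 1/8 s, in which the tool goes at most 62.5 mm and 10.7 degrees, less where a joint would pass 70% of its speed; a pose out of reach is approached as far as the arm can. A call with a gripper value outside its range is refused whole. The fingers move at their own pace and stop on an object; "grip_force" is the grip in N (left out, the last holds). Time passes only in rows, so rows that do not move let the fingers close. It gives the time, the measured TCP pose, the force, the opening and the grip force at its end, in the units of the state.
- ctrl.get_state(): the state, without advancing time (a new reading comes with each control period).
- ctrl.read_camera(name): name is "scene" or "top"; returns a dict with "image" (400x640x3 uint8, red, green, blue), "fx", "fy", "cx", "cy" (pixels), "dist" ([k1, k2, p1, p2, k3] as OpenCV has them; the pictures are not rectified), "R" (3x3) and "t" (3): a world point X has camera coordinates R X + t. Camera axes: x right, y down, z forward; pixel columns grow to the right and rows downward; lengths in m; the calibration is good to about 2 mm. A picture is of the moment at which its call begins. There is no depth.
- ctrl.sign_off(): hands the job in; it is judged then, once.
The state is a dict: "time": time; "qpos": joint angles; "dq": joint speeds; "joint_efforts": joint torques, N m; "eef_pos": TCP position; "tcp_rot": TCP orientation; "contact_force": force on the tool from outside, world axes, zero at the start; "wrist_torque": the same for the moment, N m; "opening": opening from 0.0 (shut) to 1.0 (fully open); "finger_force": force on a finger pad.
Only numpy, scipy, OpenCV 4.12 (cv2) and the standard library are available. Lean on these libraries where they do the work, as an engineer would, in place of code of your own. Each camera call takes 0.05 s, during which the arm holds its last target. There are 200 camera calls.

## Working session

There is one attempt and no reset: what is moved stays moved. The work goes in short steps, Python scripts to look and compute and a tool call to move; the robot and the scene stay as the last step left them, time stands still between calls to the robot, and variables do not carry over. Pictures are saved under pics/ and viewed, at most 10 in all, crops included, and the job is handed in when it is done.

Besides the shell and the picture viewer there is one more tool, called in YAML: its name, and indented under it one key for each argument. drive_tool: Moves the arm, as the interface text tells. Its arguments: {"type":"object","properties":{"moves":{"type":"array","items":{"type":"array"}},"grip_force":{"type":"number"}},"required":["moves"]}

```bash
mkdir -p pics; ls; python3 - <<'E'
from plant import ctrl
import cv2,numpy as np
s=ctrl.get_state(); print({k:np.round(v,4).tolist() for k,v in s.items()})
for n in("scene","top"):
    c=ctrl.read_camera(n); cv2.imwrite(f"pics/{n}0.png",c["image"][:,:,::-1])
    print(n,[round(c[k],1) for k in("fx","fy","cx","cy")],c["dist"],np.round(c["R"],4).tolist(),np.round(c["t"],4).tolist(), -c["R"].T@c["t"])
E
```

```text
pics
{'time': 0.0, 'qpos': [-1.4411, 0.2872, 1.5782, -0.0, 1.2786, -0.15], 'dq': [-0.001, 0.0004, -0.0007, -0.0006, -0.0012, 0.0004], 'joint_efforts': [0.0001, -40.5983, -29.2624, -0.0001, 0.0058, 0.0], 'eef_pos': [0.1863, -0.648, 0.2085], 'tcp_rot': [0.9902, 0.1394, 0.0, -0.0012], 'contact_force': [0.7345, -0.5465, 0.1427], 'wrist_torque': [0.0375, 0.0596, 0.0167], 'finger_force': 0.0, 'opening': 1.0027}
scene [365.8, 365.8, 319.8, 202.1] [-0.00058927  0.          0.          0.          0.        ] [[-0.4314, -0.9021, 0.0108], [-0.3649, 0.1635, -0.9166], [0.8251, -0.3993, -0.3997]] [0.2955, 0.2325, 0.7111] [-0.37438711  0.51254438  0.49409746]
top [386.5, 386.5, 320.6, 202.0] [-0.01514023  0.          0.          0.          0.        ] [[-0.0186, -0.9997, 0.0126], [-0.991, 0.0167, -0.1328], [0.1326, -0.015, -0.9911]] [0.0841, 0.5128, 1.3428] [0.33171808 0.09562518 1.39780212]
```

View pics/scene0.png

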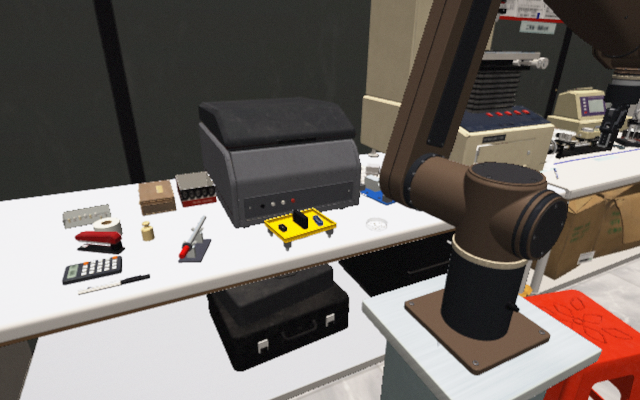

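View pics/top0.png

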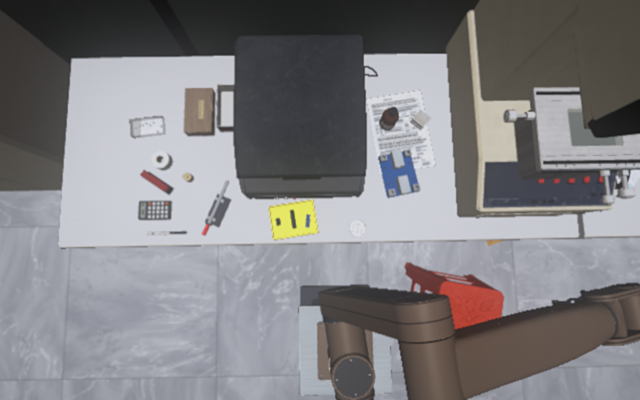

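The top view shows the yellow tray at about (294,219), the lower tray at (398,173), the rod and cradle at (217,208), the dish at (357,228) and the weight at (187,177). Next I zoom in on the three objects.

```bash
cat > h.py <<'E'
from plant import ctrl
import cv2,numpy as np
from scipy.spatial.transform import Rotation as Ro
def cam(n): 
    c=ctrl.read_camera(n); c["K"]=np.array([[c["fx"],0,c["cx"]],[0,c["fy"],c["cy"]],[0,0,1.]]); return c
def p2w(c,uv,z):
    uv=np.array(uv,float).reshape(-1,1,2); n=cv2.undistortPoints(uv,c["K"],c["dist"])[:,0]
    d=np.c_[n,np.ones(len(n))]@c["R"]; o=-c["R"].T@c["t"]
    return o+d*((np.broadcast_to(z,len(n))-o[2])/d[:,2])[:,None]
def w2p(c,X):
    return cv2.projectPoints(np.array(X,float).reshape(-1,1,3),cv2.Rodrigues(c["R"])[0],c["t"],c["K"],c["dist"])[0][:,0]
def crop(c,x0,y0,w,h,k): return cv2.resize(c["image"][y0:y0+h,x0:x0+w,::-1],None,fx=k,fy=k,interpolation=cv2.INTER_CUBIC)
E
python3 - <<'E'
from h import *
c=cam("top")
m=np.hstack([crop(c,198,175,42,66,6),crop(c,264,192,60,66,6),crop(c,374,143,31*1,66,6)])
m=np.hstack([crop(c,196,175,40,66,6),crop(c,266,190,54,66,6),crop(c,374,143,39,66,6)])
print(m.shape); cv2.imwrite("pics/z1.png",m)
E
```

```text
(396, 798, 3)
```

View pics/z1.png

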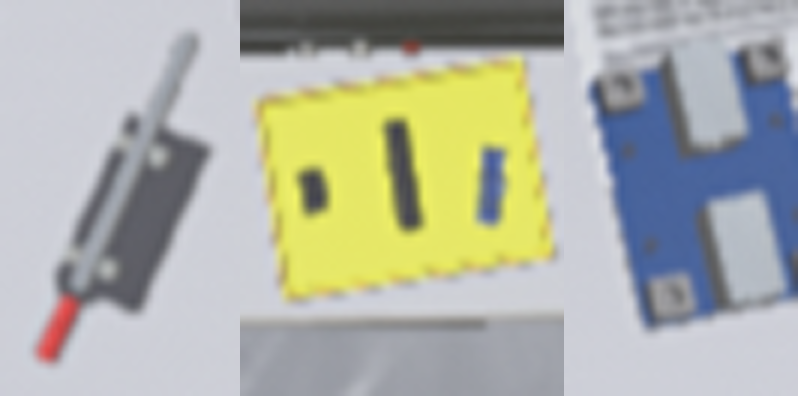

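```bash
cat > fit.py <<'E'
from h import *
from scipy.optimize import minimize
S=8
def box(x0,x1,y0,y1,z0,z1): return np.array([[x,y,z] for z in(z0,z1) for x,y in((x0,y0),(x1,y0),(x1,y1),(x0,y1))])
def T(p,X,z=0): # p=x,y,yaw
    return Ro.from_euler('z',p[2]).apply(X)+[p[0],p[1],z]
def render(c,faces,win):
    x0,y0,w,h=win; L=np.zeros((h*S,w*S),np.uint8)
    for lab,X in faces:
        q=((w2p(c,X)-[x0,y0]+.5)*S-.5); q=cv2.convexHull(q.astype(np.float32))
        cv2.fillConvexPoly(L,np.round(q*16).astype(np.int32),lab,shift=4)
    n=max(l for l,_ in faces)+1
    return np.stack([cv2.resize((L==i).astype(np.float32),(w,h),interpolation=cv2.INTER_AREA).ravel() for i in range(n)],1)
def fit(model,p0,views,step):
    def cost(p):
        r=0
        for c,win in views:
            x0,y0,w,h=win; A=render(c,model(p),win); I=c["image"][y0:y0+h,x0:x0+w].reshape(-1,3)/255.
            C=np.linalg.lstsq(A,I,rcond=None)[0]; e=((A@C-I)**2).sum(1); r+=(e/(e+.05)).sum()
        return r
    sx=np.vstack([p0]+[np.array(p0)+np.eye(len(p0))[i]*step[i] for i in range(len(p0))])
    r=minimize(cost,p0,method="Nelder-Mead",options=dict(initial_simplex=sx,xatol=5e-5,fatol=1e-3,maxiter=400)); return r.x,cost(p0),r.fun
def tray(p,z=0):
    b=lambda *a:T(p,box(*a),z)
    return [(1,b(-.08,.08,-.06,.06,.030,.0475)),(2,b(-.08,.08,-.06,.06,.0475,.0475)),(3,b(-.007,.007,-.032,.032,.037,.073))]
def lower(p):
    b=lambda *a:T(p,box(*a)); f=[(1,b(-.08,.08,-.062,.062,0,.008))]
    for sx in(1,-1):
        for sy in(1,-1):
            X=(sx*.066-.012,sx*.066+.012,sy*.046-.012,sy*.046+.012); f+=[(2,b(*X,.008,.03)),(3,b(*X,.03,.03))]
    for X in((.018,.08,-.017,.017),(-.08,-.018,-.017,.017)): f+=[(4,b(*X,.008,.049)),(5,b(*X,.049,.049))]
    return f
def rodc(p):
    b=lambda *a:T(p,box(*a)); d=p[3]; z=(.0455,.0455)
    return [(1,b(-.055,.055,-.028,.028,0,.006)),(2,b(d-.056,d+.113,-.006,.006,*z)),(3,b(d-.056,d-.05,-.012,.012,*z)),(4,b(d-.095,d-.056,-.007,.007,*z))]
E
python3 - <<'E'
from fit import *
t=cam("top");s=cam("scene")
def init(uv,z): return p2w(t,uv,z)[0]
a=init((294,219.5),.0475); print(a)
l=init((398,173),.01);r=init((215,208),.04)
yw=(264,192,60,50)
for v in ([(t,yw)],[(s,(258,200,85,48))],[(t,yw),(s,(258,200,85,48))]):
    print("tray",fit(tray,[a[0],a[1],1.74],v,[.01,.01,.05]))
print("lower",fit(lower,[l[0],l[1],.2],[(t,(374,143,52,60))],[.01,.01,.05]))
for v in ([(t,(196,175,44,66))],[(s,(172,208,45,60))],[(t,(196,175,44,66)),(s,(172,208,45,60))]):
    print("rod",fit(rodc,[r[0],r[1],-.42,0],v,[.01,.01,.05,.005]))
d=init((357.5,228.5),.008);w=init((188,177),.05);print("dish",d,"weight",w)
E
```

```text
[0.45204437 0.16954393 0.0475    ]
tray (array([0.45303971, 0.17362328, 1.71266964]), np.float64(1206.4722110498892), np.float64(1103.1807740771364))
tray (array([0.45569912, 0.1726289 , 1.69748701]), np.float64(3041.9527244798946), np.float64(2975.7366117420706))
tray (array([0.45363001, 0.17338482, 1.70794727]), np.float64(4248.424935529783), np.float64(4090.6229330846672))
lower (array([ 0.62059037, -0.21369321,  0.19013457]), np.float64(406.04938514673285), np.float64(322.2617817668204))
rod (array([ 0.49455299,  0.44807984, -0.40728589, -0.00187542]), np.float64(217.16822068863254), np.float64(142.85847316313993))
rod (array([ 0.49683718,  0.44587922, -0.42446019,  0.00433857]), np.float64(488.91275745113353), np.float64(394.3897500410977))
rod (array([ 0.4969545 ,  0.44640731, -0.41257738,  0.00128143]), np.float64(706.0809781397661), np.float64(589.1232951334496))
dish [ 0.41907347 -0.05639844  0.008     ] weight [0.60916518 0.54310642 0.05      ]
```

drive_tool:
  moves:
    - [[0,0,0],[0.041,-0.04,0],0.04]
    - [[0,0,0],[0.041,-0.04,0],0.04]
    - [[0,0,0],[0.041,-0.04,0],0.04]
    - [[0,0,0],[0.041,-0.04,0],0.04]
    - [[0,0,0],[0.041,-0.04,0],0.04]
  grip_force: 60

```text
time: 0.88
eef_pos: [0.3289, -0.3982, 0.21]
tcp_rot: [0.99, 0.139, 0.0, 0.0]
contact_force: [0.5, 0.7, 0.8]
opening: 0.471
finger_force: 0.0
```

drive_tool:
  moves:
    - [[0,0,0],[0.041,-0.04,0],0.04]
    - [[0,0,0],[0.041,-0.04,0],0.04]
    - [[0,0,0],[0.041,-0.04,0],0.04]
    - [[0,0,0],[0.041,-0.04,0],0.04]
    - [[0,0,0],[0,0,0],0.04]

```text
time: 1.5
eef_pos: [0.4428, -0.1978, 0.21]
tcp_rot: [0.99, 0.142, 0.0, -0.0]
contact_force: [-0.4, -0.3, -0.8]
opening: 0.47
finger_force: 0.0
```

drive_tool:
  moves:
    - [[0,0,0],[0.0166,-0.0507,0],0.04]
    - [[0,0,0],[0.0166,-0.0507,0],0.04]
    - [[0,0,0],[0.0166,-0.0507,0],0.04]
    - [[0,0,0],[0.0166,-0.0507,0],0.04]
    - [[0,0,0],[0.0166,-0.0507,0],0.04]

```text
time: 2.12
eef_pos: [0.4515, 0.0661, 0.2102]
tcp_rot: [0.99, 0.139, 0.0, 0.0]
contact_force: [0.8, -1.4, 0.3]
opening: 0.471
finger_force: 0.0
```

drive_tool:
  moves:
    - [[0,0,0],[0.0166,-0.0507,0],0.04]
    - [[0,0,0],[0.0166,-0.0507,0],0.04]
    - [[0,0,-0.175],[0,0,0],0.04]
    - [[0,0,-0.175],[0,0,0],0.04]
    - [[0,0,-0.175],[0,0,0],0.04]

```text
time: 2.75
eef_pos: [0.4557, 0.1714, 0.2098]
tcp_rot: [0.919, 0.394, -0.0, 0.0]
contact_force: [-0.0, 0.8, -0.5]
opening: 0.469
finger_force: 0.0
```

drive_tool:
  moves:
    - [[0,0,-0.175],[0,0,0],0.04]
    - [[0,0,-0.175],[0,0,0],0.04]
    - [[0,0,-0.175],[0,0,0],0.04]
    - [[0,0,-0.175],[0,0,0],0.04]
    - [[0,0,-0.175],[0,0,0],0.04]

```text
time: 3.38
eef_pos: [0.4558, 0.171, 0.2098]
tcp_rot: [0.666, 0.746, -0.0, 0.0]
contact_force: [0.9, 0.2, 0.8]
opening: 0.468
finger_force: 0.0
```

drive_tool:
  moves:
    - [[0,0,-0.175],[0,0,0],0.04]
    - [[0,0,-0.175],[0,0,0],0.04]
    - [[0,0,-0.175],[0,0,0],0.04]
    - [[0,0,-0.175],[0,0,0],0.04]
    - [[0,0,-0.175],[0,0,0],0.04]

```text
time: 4.0
eef_pos: [0.4558, 0.171, 0.2099]
tcp_rot: [0.287, 0.958, -0.0, 0.0]
contact_force: [-1.0, 0.8, -0.5]
opening: 0.463
finger_force: 0.0
```

drive_tool:
  moves:
    - [[0,0,-0.175],[0,0,0],0.04]
    - [[0,0,-0.175],[0,0,0],0.04]
    - [[0,0,-0.175],[0,0,0],0.04]
    - [[0,0,-0.175],[0,0,0],0.04]
    - [[0,0,0],[0,0,0],0.04]

```text
time: 4.62
eef_pos: [0.4557, 0.1713, 0.2099]
tcp_rot: [-0.055, 0.998, -0.0, 0.0]
contact_force: [0.6, 0.1, 0.7]
opening: 0.47
finger_force: 0.0
```

drive_tool:
  moves:
    - [[0,0,-0.03],[0.002,0.002,0.05],0.04]
    - [[0,0,0],[0,0,0.05],0.04]
    - [[0,0,0],[0,0,0.03],0.04]
    - [[0,0,0],[0,0,0.02],0.04]
    - [[0,0,0],[0,0,0],0.04]

```text
time: 5.25
eef_pos: [0.4517, 0.1733, 0.0582]
tcp_rot: [-0.07, 0.998, -0.0, -0.002]
contact_force: [0.7, 0.4, -0.1]
opening: 0.471
finger_force: 0.0
```

drive_tool:
  moves:
    - [[0,0,0],[0,0,0],0.005]
    - [[0,0,0],[0,0,0],0.005]
    - [[0,0,0],[0,0,0],0.005]
    - [[0,0,0],[0,0,0],0.005]

```text
time: 5.75
eef_pos: [0.4534, 0.1742, 0.0604]
tcp_rot: [-0.072, 0.997, 0.0, 0.001]
contact_force: [0.1, 0.4, -0.4]
opening: 0.056
finger_force: 0.0
```

```bash
python3 - <<'E'
from fit import *
s=cam("scene"); cv2.imwrite("pics/g1.png",crop(s,240,150,120,100,5))
E
```

```text
(no output)
```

View pics/g1.png

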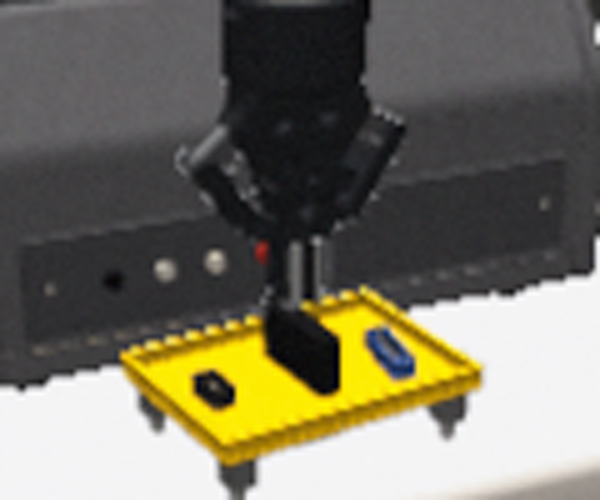

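The jaws closed on air: the fingers, at about pixel (299,210), appear behind the bar, which spans (294,212) to (307,228). I'll check the projections.

```bash
python3 - <<'E'
from fit import *
s=cam("scene"); t=cam("top")
P=[[.4534,.1742,.0604],[.4534,.1742,.0434]]
print(w2p(s,P),w2p(t,P))
p=[.4536,.1734,1.71]
for f in tray(p): print(f[0],w2p(s,f[1][4:]).round(1).tolist())
print(ctrl.get_state()["qpos"])
cv2.imwrite("pics/g2.png",np.hstack([crop(t,240,170,80,80,5),crop(s,260,180,80,80,5)]))
E
```

```text
[[298.96093935 216.93285735]
 [299.03564522 222.54187609]] [[292.44623925 218.80673073]
 [292.73476274 219.24074741]]
1 [[312.2, 207.0], [262.9, 219.8], [283.8, 237.9], [336.0, 222.4]]
2 [[312.2, 207.0], [262.9, 219.8], [283.8, 237.9], [336.0, 222.4]]
3 [[295.5, 207.9], [291.0, 209.0], [303.1, 217.7], [307.6, 216.4]]
[ 1.57546541e-01  5.15010234e-02  2.14492427e+00  1.20609758e-05
  9.44952179e-01 -1.55642151e+00]
```

View pics/g2.png

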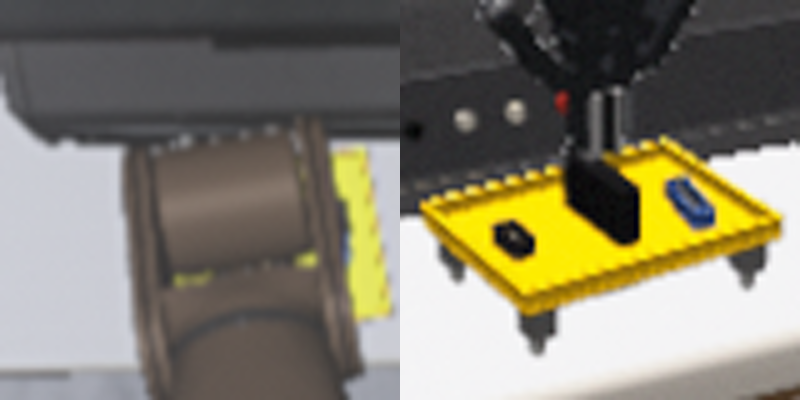

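drive_tool:
  moves:
    - [[0,0,0],[0,0,-0.03],0.005]
    - [[0,0,0],[0,0,-0.03],0.005]
    - [[0,0,0],[0,0,0],0.005]

```text
time: 6.28
eef_pos: [0.4552, 0.1745, 0.1226]
tcp_rot: [-0.072, 0.997, 0.0, 0.003]
contact_force: [-0.1, 1.1, 0.0]
opening: 0.058
finger_force: 0.0
```

```bash
python3 - <<'E'
from fit import *
s=cam("scene"); st=ctrl.get_state(); e=st["eef_pos"]; print(e,st["opening"])
im=crop(s,250,160,100,90,7)
for X,col in [(e,(0,0,255)),(e-[0,0,.017],(0,255,0)),(e+[0,0,.056],(255,0,0))]:
    q=((w2p(s,[X])[0]-[250,160]+.5)*7).astype(int); cv2.circle(im,tuple(map(int,q)),3,col,-1)
for f in tray([.4536,.1734,1.71]): 
    q=((w2p(s,f[1][4:])-[250,160]+.5)*7).astype(np.int32); cv2.polylines(im,[q],True,(255,0,255))
cv2.imwrite("pics/g3.png",im)
E
```

```text
[0.45383522 0.17424701 0.12073782] 0.0588601965734429
```

View pics/g3.png

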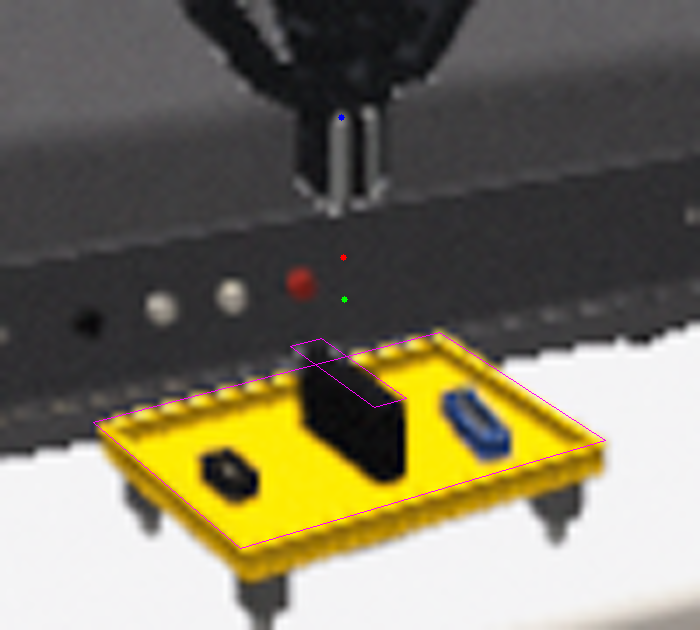

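The fingertips show at row 189, but the reported TCP predicts row 202, so they stand about 40 mm higher than the reading implies. I'll descend guardedly with the jaws half open and close as a test.

drive_tool:
  moves:
    - [[0,0,0],[0,0,0],0.04]
    - [[0,0,0],[0,0,0.03],0.04]
    - [[0,0,0],[0,0,0.03],0.04]
    - [[0,0,0],[0,0,0.01],0.04]
    - [[0,0,0],[0,0,0.01],0.04]

```text
time: 6.95
eef_pos: [0.453, 0.1741, 0.0392]
tcp_rot: [-0.072, 0.997, -0.0, -0.0]
contact_force: [0.2, 0.5, 0.1]
opening: 0.468
finger_force: 0.0
```

drive_tool:
  moves:
    - [[0,0,0],[0,0,0],0.005]
    - [[0,0,0],[0,0,0],0.005]
    - [[0,0,0],[0,0,0],0.005]
    - [[0,0,0],[0,0,0],0.005]

```text
time: 7.45
eef_pos: [0.4537, 0.1742, 0.0406]
tcp_rot: [-0.072, 0.997, 0.0, 0.001]
contact_force: [0.7, 0.2, -0.3]
opening: 0.142
finger_force: 59.3
```

The bar is gripped (opening 0.142, 59 N), so the real fingertips are roughly 36 mm higher than the reading. I'll regrip deeper, then lift.

drive_tool:
  moves:
    - [[0,0,0],[0,0,0],0.04]
    - [[0,0,0],[0,0,0.008],0.04]
    - [[0,0,0],[0,0,0.005],0.04]
    - [[0,0,0],[0,0,0],0.004]
    - [[0,0,0],[0,0,0],0.004]
  grip_force: 80

```text
time: 8.07
eef_pos: [0.4529, 0.1741, 0.0267]
tcp_rot: [-0.072, 0.997, -0.0, -0.0]
contact_force: [-0.4, -1.2, -0.8]
opening: 0.146
finger_force: 77.9
```

drive_tool:
  moves:
    - [[0,0,0],[0,0,0],0.004]
    - [[0,0,0],[0,0,0],0.004]

```text
time: 8.32
eef_pos: [0.4529, 0.1741, 0.0268]
tcp_rot: [-0.072, 0.997, -0.0, -0.0]
contact_force: [-0.1, 0.1, -1.7]
opening: 0.15
finger_force: 77.9
```

drive_tool:
  moves:
    - [[0,0,0],[0,0,-0.02],0.004]
    - [[0,0,0],[0.009,0,-0.04],0.004]
    - [[0,0,0],[0.009,0,-0.04],0.004]
    - [[0,0,0],[0,0,0],0.004]
    - [[0,0,0],[0.003,-0.02,0],0.004]

```text
time: 8.95
eef_pos: [0.4344, 0.1517, 0.1257]
tcp_rot: [-0.072, 0.997, 0.0, -0.001]
contact_force: [-0.5, 0.5, -3.9]
opening: 0.15
finger_force: 78.6
```

drive_tool:
  moves:
    - [[0,0,0],[0.0055,-0.038,0],0.004]
    - [[0,0,0],[0.0055,-0.038,0],0.004]
    - [[0,0,0],[0.0055,-0.038,0],0.004]
    - [[0,0,0],[0.0055,-0.038,0],0.004]
    - [[0,0,0],[0.0055,-0.038,0],0.004]

```text
time: 9.57
eef_pos: [0.4336, -0.0414, 0.1245]
tcp_rot: [-0.071, 0.997, 0.001, -0.002]
contact_force: [-0.0, 0.2, -3.4]
opening: 0.147
finger_force: 78.6
```

drive_tool:
  moves:
    - [[0,0,0],[0.0055,-0.038,0],0.004]
    - [[0,0,0],[0.0055,-0.038,0],0.004]
    - [[0,0,0],[0.0055,-0.038,0],0.004]
    - [[0,0,0],[0.0055,-0.038,0],0.004]
    - [[0,0,0],[0.003,-0.02,0],0.004]

```text
time: 10.2
eef_pos: [0.4338, -0.2154, 0.1247]
tcp_rot: [-0.071, 0.998, 0.001, -0.001]
contact_force: [-0.5, 0.3, -3.2]
opening: 0.148
finger_force: 78.7
```

drive_tool:
  moves:
    - [[0,0,0.1],[0,0,0],0.004]
    - [[0,0,0.16],[0,0,0],0.004]
    - [[0,0,0.16],[0,0,0],0.004]
    - [[0,0,0.16],[0,0,0],0.004]
    - [[0,0,0.16],[0,0,0],0.004]

```text
time: 10.82
eef_pos: [0.4342, -0.2134, 0.1252]
tcp_rot: [0.296, 0.955, 0.001, -0.001]
contact_force: [-0.3, 0.8, -3.5]
opening: 0.145
finger_force: 78.8
```

drive_tool:
  moves:
    - [[0,0,0.16],[0,0,0],0.004]
    - [[0,0,0.16],[0,0,0],0.004]
    - [[0,0,0.16],[0,0,0],0.004]
    - [[0,0,0.16],[0,0,0],0.004]
    - [[0,0,0.14],[0,0,0],0.004]

```text
time: 11.45
eef_pos: [0.4342, -0.2133, 0.1251]
tcp_rot: [0.637, 0.771, 0.0, -0.002]
contact_force: [0.2, 0.5, -2.7]
opening: 0.152
finger_force: 78.8
```

```bash
python3 - <<'E'
from fit import *
s=cam("scene"); t=cam("top")
cv2.imwrite("pics/g4.png",np.hstack([crop(t,340,130,100,133,4),crop(s,330,130,100,133,4)]))
E
```

```text
(no output)
```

View pics/g4.png

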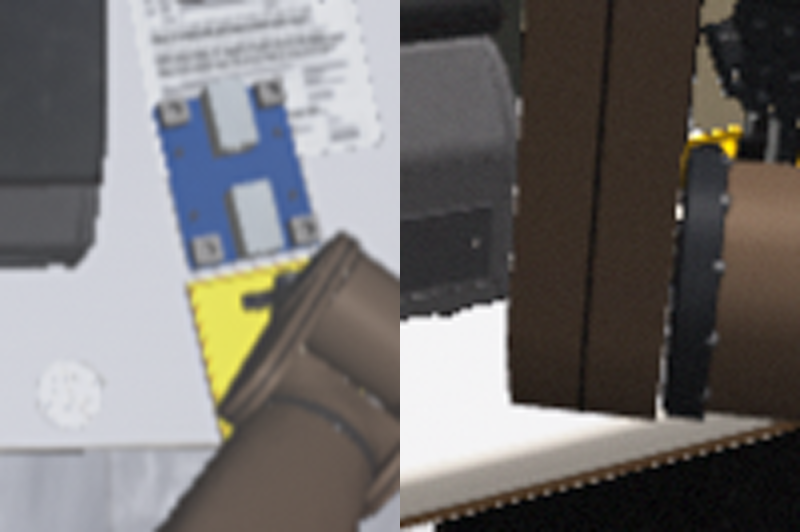

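```bash
cat > held.py <<'E'
from fit import *
t=cam("top"); e=ctrl.get_state()["eef_pos"]; dz=e[2]-.0268
L=[.62059,-.21369,.19013]
rows,cols=np.mgrid[175:240,376:420]
# occluder line crop(222,420)-(340,235) -> px
a=np.array([340+222/4,130+420/4]);b=np.array([340+340/4,130+235/4])
side=(b[0]-a[0])*(rows-a[1])-(b[1]-a[1])*(cols-a[0])
m=(side<-60)&(rows<233)   # left/above of line, margin
I=t["image"][175:240,376:420]/255.
if m[5,2]==False: m=(side>60)&(rows<233)
print("px",m.sum(),m[5,2],m[60,40])
def cost(p,m=m.ravel()):
    f=lower(L)+[(l+5,X) for l,X in tray(p,dz)]
    A=render(t,f,(376,175,44,65))[m]; J=I.reshape(-1,3)[m]
    C=np.linalg.lstsq(A,J,rcond=None)[0]; r=((A@C-J)**2).sum(1); return (r/(r+.05)).sum()
p0=np.array([e[0],e[1],.189])
for q0 in(p0,p0+[.005,-.005,.02]):
    sx=np.vstack([q0]+[q0+np.diag([.006,.006,.03])[i] for i in range(3)])
    r=minimize(cost,q0,method="Nelder-Mead",options=dict(initial_simplex=sx,xatol=5e-5,fatol=1e-3)); print(e,r.x,cost(q0),r.fun)
E
python3 held.py
python3 - <<'E'
from fit import *
t=cam("top")
print(fit(lower,[.6206,-.2137,.19],[(t,(376,146,48,44))],[.004,-.004,.02]))
E
```

```text
px 2112 True False
[ 0.43433605 -0.21360066  0.125582  ] [ 0.43333424 -0.21270597  0.1921079 ] 464.87200253345276 458.8276794650021
[ 0.43433605 -0.21360066  0.125582  ] [ 0.43343606 -0.21275369  0.19338965] 525.9626689998079 458.8247126762479
(array([ 0.62005682, -0.21368426,  0.18588963]), np.float64(220.03110426476056), np.float64(218.11371135694012))
```

drive_tool:
  moves:
    - [[0,0,0],[-0.006,0.02,0],0.004]
    - [[0,0,0],[-0.006,0.036,0],0.004]
    - [[0,0,0],[-0.006,0.036,0],0.004]
    - [[0,0,0],[-0.006,0.036,0],0.004]
    - [[0,0,0],[-0.006,0.036,0],0.004]

```text
time: 12.28
eef_pos: [0.6025, -0.2119, 0.126]
tcp_rot: [0.634, 0.773, -0.0, -0.001]
contact_force: [-0.6, -0.2, -3.4]
opening: 0.142
finger_force: 78.8
```

drive_tool:
  moves:
    - [[0,0,0],[-0.006,0.019,0],0.004]
    - [[0,0,0],[0,0,0.03],0.004]
    - [[0,0,0],[0,0,0.02],0.004]
    - [[0,0,0],[0,0,0],0.004]

```text
time: 12.78
eef_pos: [0.619, -0.2132, 0.0733]
tcp_rot: [0.635, 0.772, -0.001, -0.004]
contact_force: [-0.3, -0.5, -3.7]
opening: 0.148
finger_force: 78.9
```

```bash
python3 - <<'E'
from fit import *
s=cam("scene"); t=cam("top"); print(ctrl.get_state()["eef_pos"])
cv2.imwrite("pics/g5.png",np.hstack([crop(t,360,130,80,100,5),crop(s,360,130,80,100,5)]))
E
```

```text
[ 0.62128297 -0.21453763  0.07689394]
```

View pics/g5.png

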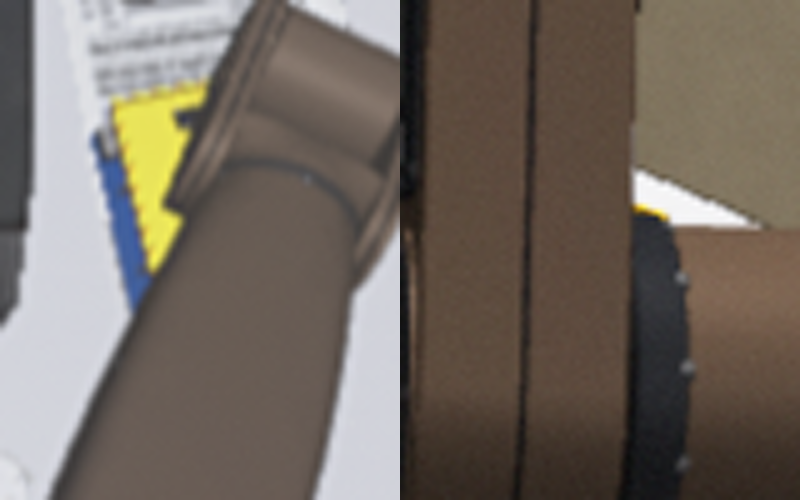

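drive_tool:
  moves:
    - [[0,0,0],[0,0,0.01],0.004]
    - [[0,0,0],[0,0,0.006],0.004]
    - [[0,0,0],[0,0,0.005],0.004]
    - [[0,0,0],[0,0,0.003],0.004]
    - [[0,0,0],[0,0,0],0.004]

```text
time: 13.5
eef_pos: [0.6212, -0.2144, 0.0526]
tcp_rot: [0.635, 0.772, -0.0, -0.0]
contact_force: [-0.5, -0.2, -2.8]
opening: 0.148
finger_force: 78.9
```

drive_tool:
  moves:
    - [[0,0,0],[0,0,0.004],0.004]
    - [[0,0,0],[0,0,0.003],0.004]
    - [[0,0,0],[0,0,0.001],0.004]
    - [[0,0,0],[0,0,0],0.004]

```text
time: 14.0
eef_pos: [0.6215, -0.2145, 0.0449]
tcp_rot: [0.635, 0.772, 0.0, 0.0]
contact_force: [0.4, 0.2, -4.8]
opening: 0.143
finger_force: 78.9
```

drive_tool:
  moves:
    - [[0,0,0],[0,0,0.001],0.004]
    - [[0,0,0],[0,0,0],0.004]
    - [[0,0,0],[0,0,0],0.035]
    - [[0,0,0],[0,0,0],0.035]
    - [[0,0,0],[0,0,0],0.035]

```text
time: 14.62
eef_pos: [0.6218, -0.2147, 0.0443]
tcp_rot: [0.635, 0.772, 0.0, 0.001]
contact_force: [0.5, -0.2, -0.1]
opening: 0.409
finger_force: 0.0
```

drive_tool:
  moves:
    - [[0,0,0],[0,0,-0.02],0.035]
    - [[0,0,0],[0,0,-0.05],0.035]
    - [[0,0,0],[0,0,-0.05],0.035]
    - [[0,0,0],[0,-0.05,-0.03],0.035]
    - [[0,0,0],[0,-0.05,0],0.035]

```text
time: 15.25
eef_pos: [0.5246, -0.2354, 0.2]
tcp_rot: [0.635, 0.773, 0.0, 0.005]
contact_force: [-0.1, 0.3, -0.8]
opening: 0.409
finger_force: 0.0
```

drive_tool:
  moves:
    - [[0,0,0],[0,-0.05,0],0.035]
    - [[0,0,0],[0,-0.04,0],0.035]
    - [[0,0,0],[0,0,0],0.035]

```text
time: 15.62
eef_pos: [0.4336, -0.2517, 0.1955]
tcp_rot: [0.636, 0.771, -0.0, 0.001]
contact_force: [0.9, 0.0, 0.3]
opening: 0.41
finger_force: 0.0
```

```bash
python3 - <<'E'
from fit import *
t=cam("top"); print(ctrl.get_state()["eef_pos"])
x0,y0,w,h=win=(376,143,50,60)
im=crop(t,370,135,60,70,8)
for f in tray([.6203,-.2137,.188],.018)+[(9,T([.6203,-.2137,.188],box(-.08,.08,-.062,.062,.008,.008)))]:
    q=((w2p(t,f[1][4:])-[370,135]+.5)*8).astype(np.int32); cv2.polylines(im,[q],True,(255,0,255))
cv2.imwrite("pics/g6.png",im)
E
```

```text
[ 0.43483392 -0.25167219  0.19563798]
```

View pics/g6.png

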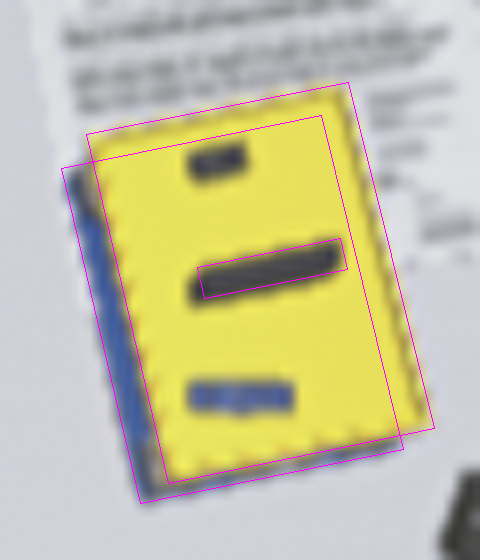

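The top view shows the tray seated on the lower tray with both connectors in it. Its outline is about 1 px from the model, so I'll quantify that and refine the rod pose at the same time.

```bash
python3 - <<'E'
from fit import *
t=cam("top");s=cam("scene")
w=(374,143,54,56)
def m(p): return [(1,T(p,box(-.08,.08,-.062,.062,0,.008)))]+[(l+1,X) for l,X in tray(p[:3],.018)]
print("both",fit(m,[.6203,-.2137,.188],[(t,w)],[.004,.004,.02]))
def m2(p): return [(1,T([.6203,-.2137,.188],box(-.08,.08,-.062,.062,0,.008)))]+[(l+1,X) for l,X in tray(p[:3],p[3])]
print("tray,z",fit(m2,[.6203,-.2137,.188,.018],[(t,w)],[.004,.004,.02,.01]))
print("rod top",fit(rodc,[.4955,.447,-.41,0],[(t,(196,175,44,66))],[.003,.003,.02,.005]))
def rodz(p): return [(1,T(p,box(p[3]-.056,p[3]+.113,-.006,.006,.0455,.0455))),(2,T(p,box(p[3]-.095,p[3]-.056,-.007,.007,.0455,.0455)))]
E
```

```text
both (array([ 0.62113029, -0.21429329,  0.18632517]), np.float64(541.5712294649852), np.float64(531.3709723936104))
tray,z (array([ 0.62618905, -0.21966296,  0.19629455, -0.00720725]), np.float64(541.5712294649852), np.float64(510.13632187671925))
rod top (array([ 0.49514453,  0.44774349, -0.41013596, -0.00303204]), np.float64(163.89674958392257), np.float64(142.82147592859008))
```

drive_tool:
  moves:
    - [[0,0,-0.162],[0,0,0],0.04]
    - [[0,0,-0.162],[0,0,0],0.04]
    - [[0,0,-0.162],[0,0,0],0.04]
    - [[0,0,-0.162],[0,0,0],0.04]
    - [[0,0,-0.162],[0,0,0],0.04]

```text
time: 16.4
eef_pos: [0.4363, -0.2509, 0.1943]
tcp_rot: [0.276, 0.961, 0.0, 0.0]
contact_force: [-0.6, -0.8, -1.0]
opening: 0.465
finger_force: 0.0
```

drive_tool:
  moves:
    - [[0,0,-0.16],[0,0,0],0.04]
    - [[0,0,0],[0.02,0.046,0],0.04]
    - [[0,0,0],[0.02,0.046,0],0.04]
    - [[0,0,0],[0.02,0.046,0],0.04]
    - [[0,0,0],[0.02,0.046,0],0.04]

```text
time: 17.02
eef_pos: [0.4352, -0.0485, 0.1946]
tcp_rot: [0.202, 0.979, 0.0, 0.001]
contact_force: [0.7, -0.3, 0.1]
opening: 0.47
finger_force: 0.0
```

drive_tool:
  moves:
    - [[0,0,0],[0.02,0.046,0],0.04]
    - [[0,0,0],[0.02,0.046,0],0.04]
    - [[0,0,0],[0.02,0.046,0],0.04]
    - [[0,0,0],[0.02,0.046,0],0.04]
    - [[0,0,0],[0.02,0.046,0],0.04]

```text
time: 17.65
eef_pos: [0.434, 0.2031, 0.1946]
tcp_rot: [0.201, 0.98, 0.0, 0.001]
contact_force: [-0.4, -0.1, -0.4]
opening: 0.465
finger_force: 0.0
```

drive_tool:
  moves:
    - [[0,0,0],[0.02,0.046,0],0.04]
    - [[0,0,0],[0.02,0.046,0],0.04]
    - [[0,0,0],[0.02,0.046,0],0.04]
    - [[0,0,0],[0.02,0.046,0],0.04]
    - [[0,0,0],[0,0,0],0.04]

```text
time: 18.27
eef_pos: [0.4323, 0.405, 0.1938]
tcp_rot: [0.199, 0.98, 0.0, -0.0]
contact_force: [0.3, -0.3, 0.4]
opening: 0.475
finger_force: 0.0
```

drive_tool:
  moves:
    - [[0,0,0],[-0.011,0.034,0],0.04]
    - [[0,0,0],[-0.011,0.034,0],0.04]
    - [[0,0,0],[0,0,0.05],0.04]
    - [[0,0,0],[0,0,0.03],0.04]
    - [[0,0,0],[0,0,0],0.04]

```text
time: 18.9
eef_pos: [0.4781, 0.4533, 0.1101]
tcp_rot: [0.202, 0.979, -0.003, -0.003]
contact_force: [-0.0, -0.0, 0.1]
opening: 0.467
finger_force: 0.0
```

drive_tool:
  moves:
    - [[0,0,0],[0,0,0.04],0.04]
    - [[0,0,0],[0,0,0.03],0.04]
    - [[0,0,0],[0,0,0.02],0.04]
    - [[0,0,0],[0,0,0.012],0.04]
    - [[0,0,0],[0,0,0],0.04]

```text
time: 19.52
eef_pos: [0.48, 0.4547, 0.0119]
tcp_rot: [0.202, 0.979, -0.0, -0.0]
contact_force: [0.4, 0.9, 1.0]
opening: 0.466
finger_force: 0.0
```

drive_tool:
  moves:
    - [[0,0,0],[0.001,0,0.007],0.04]
    - [[0,0,0],[0,0,0],0.04]
    - [[0,0,0],[0,0,0],0.003]
    - [[0,0,0],[0,0,0],0.003]
    - [[0,0,0],[0,0,0],0.003]

```text
time: 20.15
eef_pos: [0.4785, 0.4538, 0.0055]
tcp_rot: [0.202, 0.979, -0.002, -0.001]
contact_force: [-2.3, -4.2, 3.9]
opening: 0.112
finger_force: 78.0
```

drive_tool:
  moves:
    - [[0,0,0],[0,0,0],0.003]
    - [[0,0,0],[0,0,0],0.003]

```text
time: 20.4
eef_pos: [0.4785, 0.4538, 0.0055]
tcp_rot: [0.202, 0.979, -0.002, -0.001]
contact_force: [-1.8, -4.3, 4.2]
opening: 0.11
finger_force: 78.0
```

drive_tool:
  moves:
    - [[0,0,0],[0,0,-0.02],0.003]
    - [[0,0,0],[0,0,-0.04],0.003]
    - [[0,0,0],[0,0,-0.04],0.003]
    - [[0,0,0],[0.02,-0.0085,0],0.003]
    - [[0,0,0],[0.02,-0.0085,0],0.003]

```text
time: 21.02
eef_pos: [0.4358, 0.456, 0.1073]
tcp_rot: [0.202, 0.979, 0.002, 0.001]
contact_force: [-0.1, 0.2, -2.8]
opening: 0.11
finger_force: 78.1
```

drive_tool:
  moves:
    - [[0,0,0.166],[0,0,0],0.003]
    - [[0,0,0.166],[0,0,0],0.003]
    - [[0,0,0.166],[0,0,0],0.003]
    - [[0,0,0.166],[0,0,0],0.003]
    - [[0,0,0.166],[0,0,0],0.003]

```text
time: 21.65
eef_pos: [0.4357, 0.4557, 0.1062]
tcp_rot: [0.582, 0.813, 0.001, 0.0]
contact_force: [0.2, -0.4, -1.2]
opening: 0.11
finger_force: 78.1
```

drive_tool:
  moves:
    - [[0,0,0.166],[0,0,0],0.003]
    - [[0,0,0.166],[0,0,0],0.003]
    - [[0,0,0],[0,0,0],0.003]

```text
time: 22.02
eef_pos: [0.4357, 0.4557, 0.106]
tcp_rot: [0.706, 0.709, 0.001, -0.0]
contact_force: [-0.8, 0.5, -1.7]
opening: 0.111
finger_force: 78.1
```

drive_tool:
  moves:
    - [[0,0,0],[-0.03,0,0],0.003]
    - [[0,0,0],[-0.05,0,0],0.003]
    - [[0,0,0],[-0.05,0,0],0.003]
    - [[0,0,0],[-0.05,0,0],0.003]
    - [[0,0,0],[-0.05,0,0],0.003]

```text
time: 22.65
eef_pos: [0.4362, 0.224, 0.1058]
tcp_rot: [0.705, 0.709, 0.001, 0.0]
contact_force: [0.8, -0.4, -0.6]
opening: 0.108
finger_force: 78.1
```

drive_tool:
  moves:
    - [[0,0,0],[-0.05,0,0],0.003]
    - [[0,0,0],[-0.05,0,0],0.003]
    - [[0,0,0],[-0.05,0,0],0.003]
    - [[0,0,0],[-0.05,0,0],0.003]
    - [[0,0,0],[-0.05,0,0],0.003]

```text
time: 23.28
eef_pos: [0.4367, -0.0263, 0.1059]
tcp_rot: [0.705, 0.709, 0.001, 0.001]
contact_force: [0.5, 0.1, -1.0]
opening: 0.109
finger_force: 78.1
```

drive_tool:
  moves:
    - [[0,0,0],[-0.05,0,0],0.003]
    - [[0,0,0],[-0.05,0,0],0.003]
    - [[0,0,0],[-0.05,0,0],0.003]
    - [[0,0,0],[-0.05,-0.022,0],0.003]
    - [[0,0,0],[-0.033,-0.022,0],0.003]

```text
time: 23.9
eef_pos: [0.3927, -0.2602, 0.106]
tcp_rot: [0.706, 0.709, 0.0, 0.001]
contact_force: [-0.1, 0.9, -2.4]
opening: 0.115
finger_force: 78.2
```

drive_tool:
  moves:
    - [[0,0,-0.16],[0,0,0],0.003]
    - [[0,0,-0.16],[0,0,0],0.003]
    - [[0,0,-0.16],[0,0,0],0.003]
    - [[0,0,-0.16],[0,0,0],0.003]
    - [[0,0,-0.16],[0,0,0],0.003]

```text
time: 24.52
eef_pos: [0.3932, -0.2579, 0.1056]
tcp_rot: [0.371, 0.929, -0.0, 0.001]
contact_force: [0.3, -0.4, -2.0]
opening: 0.112
finger_force: 78.3
```

drive_tool:
  moves:
    - [[0,0,-0.16],[0,0,0],0.003]
    - [[0,0,-0.16],[0,0,0],0.003]
    - [[0,0,-0.16],[0,0,0],0.003]
    - [[0,0,-0.16],[0,0,0],0.003]
    - [[0,0,-0.16],[0,0,0],0.003]

```text
time: 25.15
eef_pos: [0.3932, -0.2579, 0.1057]
tcp_rot: [-0.02, 1.0, -0.0, 0.0]
contact_force: [-0.0, 0.8, -1.8]
opening: 0.109
finger_force: 78.3
```

drive_tool:
  moves:
    - [[0,0,-0.153],[0,0,0],0.003]
    - [[0,0,0],[0,0,0],0.003]

```text
time: 25.4
eef_pos: [0.3932, -0.2579, 0.1055]
tcp_rot: [-0.092, 0.996, -0.0, 0.0]
contact_force: [0.2, 0.2, -2.1]
opening: 0.108
finger_force: 78.2
```

drive_tool:
  moves:
    - [[0,0,0],[0,0,0.03],0.003]
    - [[0,0,0],[0,0,0.04],0.003]
    - [[0,0,0],[0,0,0.03],0.003]
    - [[0,0,0],[0,0,0.0095],0.003]
    - [[0,0,0],[0,0,0],0.003]

```text
time: 26.02
eef_pos: [0.3931, -0.2579, -0.0044]
tcp_rot: [-0.092, 0.996, 0.0, -0.0]
contact_force: [0.7, -0.6, -1.0]
opening: 0.112
finger_force: 78.2
```

```bash
python3 - <<'E'
from fit import *
t=cam("top"); st=ctrl.get_state(); e=st["eef_pos"]; print(e,st["contact_force"])
im=crop(t,365,150,75,75,8)
L=[.6208,-.2140,.187]
P=lambda X:((w2p(t,X)-[365,150]+.5)*8).astype(np.int32)
ax=T(L,np.array([[-.08-d,0,.036] for d in (0,.02,.2)]))
for q in P(ax): cv2.circle(im,tuple(map(int,q)),2,(255,0,255),-1)
u=np.array([np.cos(.184),np.sin(.184),0]); g=np.array([e[0],e[1],.036])
for q in P([g+u*.11,g+u*.133]): cv2.circle(im,tuple(map(int,q)),2,(0,255,0),-1)
m=np.linalg.inv(np.eye(3)); d=Ro.from_euler('z',-.187).apply(g-ax[0]); print("grip in mouth frame",d)
cv2.imwrite("pics/g7.png",im)
E
```

```text
[ 0.39362149 -0.25843538 -0.00361831] [ 0.63424703 -0.07062628 -1.66457378]
grip in mouth frame [-0.15147904 -0.00142549  0.        ]
```

View pics/g7.png

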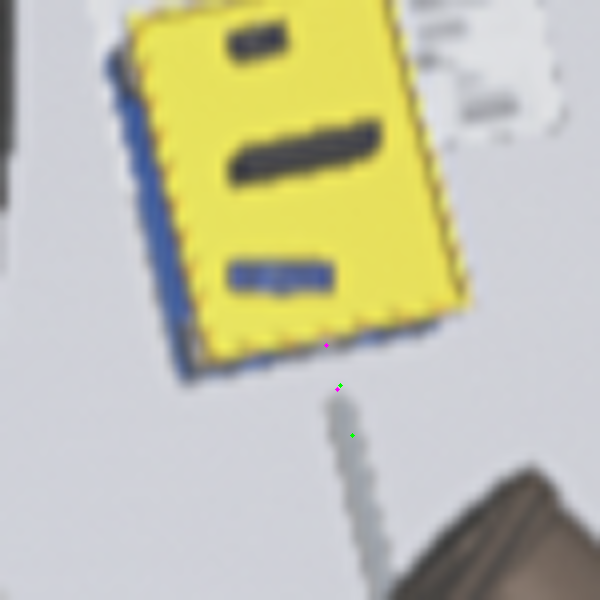

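The rod tip shows at crop (337,395), about 22 mm short of the mouth and roughly on the bore axis. I'll fit its lateral offset and yaw numerically.

```bash
cat > rodfit.py <<'E'
from fit import *
import sys
t=cam("top"); L=[.6208,-.2140,.187]
z=float(sys.argv[1]) if len(sys.argv)>1 else .036
def m(p): # p: lateral y, yaw, tip x in mouth frame
    X=T([0,0,p[1]],np.array([[-.2,-.006,0],[-.2,.006,0],[-.004,.006,0],[-.004,-.006,0],[0,-.003,0],[0,.003,0]]))+[p[2]-.08,p[0],z]
    return [(1,T(L,X))]
win=(400,195,18,23) # px: crop (280..424, 360..544)
I=t["image"][195:218,400:418].reshape(-1,3)/255.
r,c=np.mgrid[195:218,400:418]; k=((c-400)+(r-195)<24+0*c)|(r<207)
k=((r<213)&~((c>411)&(r>209))&(r>197)).ravel()
def cost(p):
    A=render(t,m(p),win)[k]; C=np.linalg.lstsq(A,I[k],rcond=None)[0]; e=((A@C-I[k])**2).sum(1); return (e/(e+.02)).sum()
for q0 in([0,0,-.02],[.003,.02,-.022]):
    q0=np.array(q0); sx=np.vstack([q0]+[q0+np.diag([.003,.03,.005])[i] for i in range(3)])
    o=minimize(cost,q0,method="Nelder-Mead",options=dict(initial_simplex=sx,xatol=2e-5,fatol=1e-4)); print("y at tip, yaw, tip x:",o.x.round(4),cost(q0),o.fun)
E
python3 rodfit.py; python3 rodfit.py .041
python3 - <<'E'
from fit import *
t=cam("top")
w=(374,143,54,52)
def m2(p): 
    f=[(1,T(p,box(-.08,.08,-.062,.062,0,.008)))]
    for X in((-.078,-.054,.034,.058),(.054,.078,.034,.058)): f+=[(2,T(p,box(*X,.008,.03)))]
    return f+[(l+2,X) for l,X in tray([p[0]+p[3],p[1]+p[4],p[2]],.018)]
print(fit(m2,[.6208,-.214,.187,0,0],[(t,w)],[.003,.003,.02,.002,.002]))
E
```

```text
y at tip, yaw, tip x: [-0.0003 -0.0317 -0.0205] 10.687839962159 8.388744195389439
y at tip, yaw, tip x: [ 0.0017  0.0333 -0.0202] 19.14677302056281 10.899014690213637
y at tip, yaw, tip x: [ 0.0014 -0.0103 -0.0207] 13.015869954475376 7.77822099546699
y at tip, yaw, tip x: [ 0.001  -0.0238 -0.0209] 11.111366892756678 7.851045779488605
(array([ 6.21562731e-01, -2.15317797e-01,  1.87689590e-01, -3.17612750e-04,
        1.51240295e-03]), np.float64(508.43752153552816), np.float64(499.98171225185035))
```

drive_tool:
  moves:
    - [[0,0,0],[-0.012,0,0],0.003]
    - [[0,0,0],[-0.01,0,0],0.003]
    - [[0,0,0],[-0.006,0,0],0.003]
    - [[0,0,0],[0,0,0],0.003]

```text
time: 26.72
eef_pos: [0.4211, -0.2525, -0.0046]
tcp_rot: [-0.092, 0.996, -0.0, 0.0]
contact_force: [-0.4, 0.0, -0.7]
opening: 0.108
finger_force: 78.2
```

drive_tool:
  moves:
    - [[0,0,0],[-0.008,0,0],0.003]
    - [[0,0,0],[-0.012,0,0],0.003]
    - [[0,0,0],[-0.01,0,0],0.003]
    - [[0,0,0],[0,0,0],0.003]

```text
time: 27.22
eef_pos: [0.4509, -0.2471, -0.0045]
tcp_rot: [-0.093, 0.996, -0.0, 0.0]
contact_force: [-0.4, -0.3, -1.2]
opening: 0.109
finger_force: 78.2
```

drive_tool:
  moves:
    - [[0,0,0],[-0.012,0,0],0.003]
    - [[0,0,0],[-0.014,0,0],0.003]
    - [[0,0,0],[-0.012,0,0],0.003]
    - [[0,0,0],[0,0,0],0.003]

```text
time: 27.72
eef_pos: [0.4884, -0.2401, -0.0044]
tcp_rot: [-0.093, 0.996, -0.0, 0.0]
contact_force: [-0.4, 0.2, -2.2]
opening: 0.115
finger_force: 78.2
```

drive_tool:
  moves:
    - [[0,0,0],[-0.01,0,0],0.003]
    - [[0,0,0],[-0.008,0,0],0.003]
    - [[0,0,0],[-0.006,0,0],0.003]
    - [[0,0,0],[0,0,0],0.003]

```text
time: 28.22
eef_pos: [0.5113, -0.2357, -0.0046]
tcp_rot: [-0.092, 0.996, -0.0, 0.0]
contact_force: [0.1, -0.4, -2.5]
opening: 0.108
finger_force: 78.3
```

drive_tool:
  moves:
    - [[0,0,0],[0,0,0],0.04]
    - [[0,0,0],[0,0,0],0.04]
    - [[0,0,0],[0,0,0],0.04]
    - [[0,0,0],[0,0,0],0.04]

```text
time: 28.72
eef_pos: [0.5109, -0.2359, -0.0044]
tcp_rot: [-0.092, 0.996, -0.0, 0.0]
contact_force: [0.4, 0.1, -0.5]
opening: 0.473
finger_force: 0.0
```

drive_tool:
  moves:
    - [[0,0,0],[0.02,0,0],0.045]
    - [[0,0,0],[0.022,0,0],0.045]
    - [[0,0,0],[0.018,0,0],0.045]
    - [[0,0,0],[0,0,0],0.045]

```text
time: 29.22
eef_pos: [0.451, -0.2468, -0.0047]
tcp_rot: [-0.091, 0.996, 0.0, -0.0]
contact_force: [-0.3, -0.7, 1.2]
opening: 0.529
finger_force: 0.0
```

```bash
python3 - <<'E'
from fit import *
t=cam("top");s=cam("scene")
im=t["image"][205:245,390:440].astype(int); m=(im[...,0]>110)&(im[...,1]<90)&(im[...,2]<90)
r,c=np.nonzero(m); print("red top",len(r), (c+390).mean() if len(r) else 0,(r+205).mean() if len(r) else 0)
L=[.6208,-.2140,.187]
# expected red centre with tip +100
for tip in(.09,.1,.11): print(tip,w2p(t,T(L,np.array([[-.08+tip-.19,0,.034]]))))
E
```

```text
red top 0 0 0
0.09 [[411.73929577 220.05269915]]
0.1 [[411.08256876 217.30635802]]
0.11 [[410.42688677 214.56497436]]
```

drive_tool:
  moves:
    - [[0,0,0],[0,0,0],0.003]
    - [[0,0,0],[0,0,0],0.003]
    - [[0,0,0],[0,0,0],0.003]
    - [[0,0,0],[0,0,0],0.003]
  grip_force: 40

```text
time: 29.82
eef_pos: [0.4524, -0.2468, -0.0044]
tcp_rot: [-0.092, 0.996, -0.0, 0.0]
contact_force: [1.7, 0.1, 0.1]
opening: 0.149
finger_force: 38.9
```

drive_tool:
  moves:
    - [[0,0,0],[-0.008,0,0],0.003]
    - [[0,0,0],[-0.01,0,0],0.003]
    - [[0,0,0],[-0.008,0,0],0.003]
    - [[0,0,0],[0,0,0],0.003]

```text
time: 30.32
eef_pos: [0.476, -0.2427, -0.0043]
tcp_rot: [-0.092, 0.996, 0.0, -0.002]
contact_force: [-3.5, -0.0, 4.1]
opening: 0.146
finger_force: 41.9
```

drive_tool:
  moves:
    - [[0,0,0],[-0.008,0,0],0.003]
    - [[0,0,0],[-0.008,0,0],0.003]
    - [[0,0,0],[-0.006,0,0],0.003]
    - [[0,0,0],[0,0,0],0.003]

```text
time: 30.82
eef_pos: [0.4996, -0.2383, -0.0035]
tcp_rot: [-0.093, 0.996, -0.0, -0.0]
contact_force: [-2.1, 0.9, 6.1]
opening: 0.144
finger_force: 41.3
```

drive_tool:
  moves:
    - [[0,0,0],[-0.006,0,-0.001],0.003]
    - [[0,0,0],[-0.006,0,0],0.003]
    - [[0,0,0],[0,0,0],0.003]

```text
time: 31.2
eef_pos: [0.5119, -0.2358, -0.0032]
tcp_rot: [-0.092, 0.996, -0.0, 0.001]
contact_force: [0.1, 1.6, 3.8]
opening: 0.145
finger_force: 41.0
```

drive_tool:
  moves:
    - [[0,0,0],[-0.003,0,0],0.003]
    - [[0,0,0],[-0.002,0,0],0.003]
    - [[0,0,0],[0,0,0],0.003]

```text
time: 31.58
eef_pos: [0.5159, -0.235, -0.0031]
tcp_rot: [-0.092, 0.996, -0.0, -0.0]
contact_force: [-2.6, -0.1, 5.8]
opening: 0.145
finger_force: 41.3
```

drive_tool:
  moves:
    - [[0,0,0],[-0.002,0,0],0.003]
    - [[0,0,0],[-0.001,0,0],0.003]
    - [[0,0,0],[0,0,0],0.003]

```text
time: 31.95
eef_pos: [0.5186, -0.2345, -0.0031]
tcp_rot: [-0.092, 0.996, -0.0, -0.001]
contact_force: [-2.7, -0.1, 6.8]
opening: 0.143
finger_force: 41.3
```

drive_tool:
  moves:
    - [[0,0,0],[-0.002,0,0],0.003]
    - [[0,0,0],[-0.001,0,0],0.003]
    - [[0,0,0],[0,0,0],0.003]

```text
time: 32.33
eef_pos: [0.5216, -0.2339, -0.003]
tcp_rot: [-0.092, 0.996, -0.0, -0.0]
contact_force: [-3.0, 0.1, 6.9]
opening: 0.146
finger_force: 41.3
```

drive_tool:
  moves:
    - [[0,0,0],[-0.002,0,0],0.003]
    - [[0,0,0],[-0.001,0,0],0.003]
    - [[0,0,0],[0,0,0],0.003]

```text
time: 32.7
eef_pos: [0.5246, -0.2334, -0.003]
tcp_rot: [-0.092, 0.996, -0.0, -0.0]
contact_force: [-2.5, 0.5, 7.6]
opening: 0.149
finger_force: 41.3
```

Still no collar contact is felt, so I'll let go, step back behind the tail and measure the rod numerically.

drive_tool:
  moves:
    - [[0,0,0],[0,0,0],0.045]
    - [[0,0,0],[0,0,0],0.045]
    - [[0,0,0],[0,0,0],0.045]
    - [[0,0,0],[0.03,0,0],0.045]
    - [[0,0,0],[0.04,0,0],0.045]

```text
time: 33.33
eef_pos: [0.4558, -0.2462, -0.0036]
tcp_rot: [-0.093, 0.996, -0.0, 0.0]
contact_force: [-0.9, -0.3, -0.8]
opening: 0.525
finger_force: 0.0
```

drive_tool:
  moves:
    - [[0,0,0],[0.04,0,0],0.045]
    - [[0,0,0],[0,0,0],0.045]

```text
time: 33.58
eef_pos: [0.4143, -0.2529, -0.0043]
tcp_rot: [-0.091, 0.996, 0.001, -0.001]
contact_force: [0.8, 0.3, 0.2]
opening: 0.525
finger_force: 0.0
```

```bash
python3 - <<'E'
from fit import *
t=cam("top"); L=[.6208,-.2140,.187]; print(ctrl.get_state()["eef_pos"])
im=t["image"].astype(int)
# profile along the rod axis from mouth outwards
for d in range(-4,80,4):
    q=w2p(t,T(L,np.array([[-.08-d/1000,0,.036]])))[0]
    v=cv2.remap(t["image"],np.float32([[q[0]]]),np.float32([[q[1]]]),cv2.INTER_LINEAR)[0,0]; print(d,q.round(1),v)
E
```

```text
[ 0.41592816 -0.25345967 -0.00371449]
-4 [405.1 191.6] [179 165 102]
0 [405.3 192.7] [127 122 111]
4 [405.6 193.8] [124  91  93]
8 [405.9 194.9] [182  80  77]
12 [406.1 196. ] [222  80  75]
16 [406.4 197.1] [224  79  74]
20 [406.6 198.1] [222  77  71]
24 [406.9 199.2] [224  77  71]
28 [407.2 200.3] [222  78  73]
32 [407.4 201.4] [222  76  71]
36 [407.7 202.5] [223  74  69]
40 [407.9 203.6] [223  80  76]
44 [408.2 204.7] [208 125 126]
48 [408.5 205.8] [201 183 189]
52 [408.7 206.8] [207 209 215]
56 [409.  207.9] [207 209 216]
60 [409.3 209. ] [207 209 216]
64 [409.5 210.1] [207 208 216]
68 [409.8 211.2] [207 208 216]
72 [410.  212.3] [208 209 216]
76 [410.3 213.4] [208 210 217]
```

The red grip spans 7 to 45 mm from the mouth, so the tail sits at its home value. I'll confirm with a gentle nudge on the tail end using shut fingers.

drive_tool:
  moves:
    - [[0,0,0],[-0.02,0,0],0.0]
    - [[0,0,0],[-0.02,0,0],0.0]
    - [[0,0,0],[0,0,0],0.0]
    - [[0,0,0],[-0.02,0,0],0.0]
    - [[0,0,0],[0,0,0],0.0]

```text
time: 34.25
eef_pos: [0.4767, -0.2421, -0.0036]
tcp_rot: [-0.093, 0.996, -0.0, 0.0]
contact_force: [0.1, -0.3, 0.2]
opening: 0.001
finger_force: 0.0
```

drive_tool:
  moves:
    - [[0,0,0],[-0.004,0,0],0.0]
    - [[0,0,0],[-0.003,0,0],0.0]
    - [[0,0,0],[-0.002,0,0],0.0]
    - [[0,0,0],[0,0,0],0.0]

```text
time: 34.75
eef_pos: [0.4843, -0.2409, -0.0035]
tcp_rot: [-0.092, 0.996, -0.0, -0.0]
contact_force: [-0.1, -0.8, 0.2]
opening: 0.003
finger_force: 0.0
```

drive_tool:
  moves:
    - [[0,0,0],[-0.002,0,0],0.0]
    - [[0,0,0],[-0.002,0,0],0.0]
    - [[0,0,0],[0,0,0],0.0]

```text
time: 35.12
eef_pos: [0.4867, -0.2401, -0.0039]
tcp_rot: [-0.093, 0.996, 0.0, -0.002]
contact_force: [-4.1, -1.8, 2.7]
opening: -0.003
finger_force: 2.9
```

drive_tool:
  moves:
    - [[0,0,0],[-0.002,0,0],0.0]
    - [[0,0,0],[-0.001,0,0],0.0]
    - [[0,0,0],[0,0,0],0.0]

```text
time: 35.5
eef_pos: [0.4865, -0.24, -0.0043]
tcp_rot: [-0.093, 0.996, 0.001, -0.006]
contact_force: [-14.3, -4.2, 6.8]
opening: -0.003
finger_force: 7.8
```

A hard stop at 15 N with no further travel means the collar is home. I'll back off and check.

drive_tool:
  moves:
    - [[0,0,0],[0.02,0,0],0.0]
    - [[0,0,0],[0.02,0,0],0.0]
    - [[0,0,0],[0,0,-0.05],0.0]
    - [[0,0,0],[0,0,-0.05],0.0]
    - [[0,0,0],[0,0,0],0.0]

```text
time: 36.12
eef_pos: [0.455, -0.2492, 0.1017]
tcp_rot: [-0.092, 0.996, -0.004, 0.004]
contact_force: [-1.0, -0.5, -0.5]
opening: 0.001
finger_force: 0.0
```

```bash
python3 - <<'E'
from fit import *
t=cam("top"); L=[.6208,-.2140,.187]
for d in range(0,60,4):
    q=w2p(t,T(L,np.array([[-.08-d/1000,0,.036]])))[0]
    print(d,cv2.remap(t["image"],np.float32([[q[0]]]),np.float32([[q[1]]]),cv2.INTER_LINEAR)[0,0],end=" ")
def m(p): return [(1,T(p,box(-.08,.08,-.062,.062,0,.008)))]+[(l+1,X) for l,X in tray(p[:3],.018)]
print("\n",fit(m,[.6208,-.214,.187],[(t,(374,143,54,48))],[.004,.004,.02]))
im=t["image"][143:200,374:428].astype(int); b=(im.max(2)<90)|((im[...,2]>im[...,0]+40))
print("dark/blue px",b.sum()); print(ctrl.get_state()["contact_force"], ctrl.get_state()["time"])
print(ctrl.sign_off())
E
```

```text
0 [127 121 109] 4 [131  88  91] 8 [190  77  74] 12 [222  77  71] 16 [216  75  69] 20 [216  74  68] 24 [224  76  70] 28 [224  76  70] 32 [222  74  69] 36 [223  72  66] 40 [222  77  72] 44 [205 124 125] 48 [199 183 189] 52 [206 208 215] 56 [208 210 217] 
 (array([ 0.62115527, -0.21443159,  0.18765405]), np.float64(495.7964098520182), np.float64(493.7988329017743))
dark/blue px 222
[-0.68331669  0.15056647 -1.15063218] 36.175
the job is handed in; nothing more can be done
None
```

The yellow tray is seated with its connectors in it, and the rod is pushed home until its collar stopped hard against the block. I handed the job in at about 36 s; the sign-off gave no verdict.

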